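Lock the carry post into the turntable's push-fit hub

ROBOT

A 6-joint arm with a two-finger parallel gripper is mounted at the origin on the work surface. World frame = base frame: x ahead of the robot, y to its left, z up, the work surface at z = 0. Lengths are in m, angles in degrees, forces in N, time in s.
With the tool pointing down it reaches from about 0.25 to 0.775 m from the base axis. Payload 4 kg.
Tool frame: the origin (TCP) lies midway between the tips of the shut fingers; the grasp point (between the pads) lies 19 mm behind it; x points along the fingers, y is the direction in which the jaws open and shut, and the axes are right-handed (so a half turn about x gives the same grasp; the last joint's range is limited). The gripper opens to 85 mm and grips with 20 to 120 N. Pads are 22 mm wide; open, the fingers measure 114 mm over their backs; the gripper's body (76 mm by 85 mm) begins 54 mm behind the grasp point. The pads swing forward as they close: fully open they stand 13 mm farther back than shut.
Start: joints at [-76.095, 4.996, 78.535, -0, 96.463, -5.907], TCP at [0.186, -0.517, 0.231] pointing down, gripper open.
Joint ranges: [-177.83, 177.83], [-43.37, 116.18], [15.69, 146.23], [-61.86, 241.86], [9.47, 152.12], [-147.06, 147.06]. Speed limits (degrees/s): [159.86, 159.86, 180, 180, 180, 180].

INTERFACE

Orientations are given as a 3x3 rotation matrix whose columns are the frame's x, y, z axes.
In Python, from plant import env, eyes, workorder gives the robot as it stands.
- The arm moves only by the tool carry_out, never from a script. Its argument "motion" is a list of rows, each an object of numbers: "wx", "wy", "wz": the turn, a rotation vector about the tool's x, y, z in units of 0.5 rad (1.0 is 0.5 rad); "tx", "ty", "tz": the shift along the tool's x, y, z in units of 0.25 m (1.0 is 0.25 m); "jaw": the closure, from 0 (fully open) to 1 (shut). In form: [{"wx": .., "wy": .., "wz": .., "tx": .., "ty": .., "tz": .., "jaw": ..}, ...]. A call has 1 to 8 rows; each row is the pose to reach, as a shift and turn from the pose commanded when the call began, along the tool's axes at that moment; what a row does not reach only later rows make up. A row lasts 1/10 s, in which the tool goes at most 50 mm and 8.59 degrees, less where a joint would pass 70% of its speed; a pose out of reach is approached as far as the arm can. A call with a number of a shift or a turn outside -1 to 1 is refused whole. A call with a gripper value outside its range is refused whole. The fingers move at their own pace and stop on an object; "force" is the grip in N (left out, the last holds). Time passes only in rows, so rows that repeat a pose let the fingers close. It gives the time, the measured TCP pose, the force and the opening at its end, in the units of the state.
- env.sense(): the state, without advancing time (a new reading comes with each control period).
- eyes.grab_frame(name): name is "scene" or "side" or "wrist"; returns a dict with "color" (400x640x3 uint8, red, green, blue), "z_map" (400x640 float32, m along the optical axis (not along the pixel's ray), 0 where there is no reading), "mtx" (3x3 intrinsics, pixels), "R" (3x3) and "t" (3): a world point X has camera coordinates R X + t; the wrist camera has in their place "tool_from_camera" (4x4, takes a point from camera to tool coordinates, whose origin is the TCP and whose axes are the tool frame's). Camera axes: x right, y down, z forward; pixel columns grow to the right and rows downward; lengths in m; the calibration is good to about 2 mm. The wrist camera is an equidistant fisheye: a pixel r from the principal point sees the ray r / f radians off the axis. A picture is of the moment at which its call begins: read the wrist's pose just before it.
- workorder.hand_in(): hands the job in, once; it reports no verdict.
Trained networks look in the newest picture that a camera, given by its name, has taken for a name from the list of things; names that differ only in an ending like _2 or _b are one class to them, and where a whole thing is asked for, a point or a joint stands for the part that bears it (a point fixed in the world has none). Each returns a list of dicts, best first, with "score" (0 to 1); they miss things now and then, are a little off and sometimes report something else, mostly with a low value. They report only what shows in the picture. A call takes as long as a camera call.
- eyes.outline_of(camera, name): "region" (400x640 bool, what is visible of it).
- eyes.place_of(camera, name): "at" ([x, y, z] in m, in the coordinates of the camera as it stood for that picture, good to about 4 mm: a listed point, or the origin of a listed thing).
The state is a dict: "clock": time; "q": joint angles; "qd": joint speeds; "tau": joint torques, N m; "ee_pos": TCP position; "ee_rot": TCP orientation; "wrist_force": force on the tool from outside, world axes, zero at the start; "wrist_torque": the same for the moment, N m; "grip_width": opening from 0.0 (shut) to 1.0 (fully open).
Only numpy, scipy, OpenCV 4.12 (cv2) and the standard library are available. Lean on these libraries where they do the work, as an engineer would, in place of code of your own. Each camera call takes 0.05 s, during which the arm holds its last target.

TASK

Take the carry post out of its wooden stand and push it gently, foot first, into the push-fit hub in the middle of the turntable until it has clicked fully home. Then draw it back up, just as gently, until the lock comes up to its stop and so proves that it holds, and let go, leaving the post standing locked in the hub. Never force the fitting, and leave all the other things where they are.

Things in the scene. Friction and masses are not known exactly. Their poses are not given: they have to be found in the camera images.
- post_grip (a point): Centre of the carry post's wooden grip (28 mm in diameter, 42 mm long), on the axis, 126 mm above the foot, 21 mm below the top; z up along the post. The post is a bare aluminium tube 18 mm in diameter with this grip on top, round all about, 147 mm long, 60 to 130 g. It starts upright in the stand; hold it by the grip, from above.
- post_foot (a point): The very bottom of the post, on its axis. From here up: a cone from 8 to 18 mm in diameter over the first 12 mm, a band 18 mm in diameter up to 16 mm, a groove 12 mm in diameter from 16 to 26 mm, then the 18 mm tube up to 105 mm, where the grip begins.
- stand: A wooden block 80 x 80 x 45 mm, fixed, with one round hole (20 mm wide, 35 mm deep) in its top, in which the post stands at the start. Origin: centre of the underside.
- turntable: White turntable, fixed (its bearing is braked), 280 mm in diameter, top 22 mm above the shelf, with the push-fit hub in its middle: an upright white boss 54 mm in diameter, rim 95 mm above the shelf. Origin: centre of the underside. Over 35 N of contact between post and hub (dogs' pinch included; some 22 N of push or pull) spoils the fitting.
- socket_mouth (a point): Centre of the hub's mouth, level with its rim: a funnel 36 mm wide narrowing over 10 mm to a bore 21 mm wide. The lock's depth varies by 10 mm and is not given: the cone meets two sprung dogs with the foot 38 to 49 mm below this point (3 to 8 N); they snap into the groove at 54 to 64 mm, on a sprung seat that pushes back up to 15 N over 5 mm more, then a hard stop.
- collet (a joint): How far the lock (collet) in the hub is drawn up, m: 0 down (start), 0.005 at its stop. Pulling a locked post up with about 8 N (plus its weight) takes up the play, then slides the collet and post up 5 mm to a firm rubber stop; it stays there by friction. A locked post does not come out; an unlocked one comes out with a few N.
- latch_left (a joint): How far the left dog inside the hub is pushed outwards, m: 0 shut (at the start and when caught in the post's groove), about 0.0027 while the post's 18 mm band holds it open.
- latch_right (a joint): The same for the right dog.
- teether: Bystander on the turntable: lavender silicone teether, a flat ring of 8 lobes, 64 mm across, 11 mm thick. Origin: centre of the underside.
- rattle: Bystander on the turntable: ring of wooden beads lying flat, 73 mm across, 19 mm thick. Origin: centre of the underside.
- snack_cup: Bystander on the turntable: plastic snack cup with a grey twist cap, 66 mm in diameter, 63 mm tall. Origin: centre of the underside.
- tin: Bystander on the turntable: small round aluminium tin, 43 mm in diameter, 19 mm tall. Origin: centre of the underside.
- lotion: Bystander on the shelf: cream-coloured bottle, 48 mm in diameter, 120 mm tall. Origin: centre of the underside.
- stacker: Bystander on the shelf: wooden stacking toy, 70 mm in diameter, 66 mm tall. Origin: centre of the underside.
- book: Bystander on the shelf: closed book lying flat, 150 x 200 x 22 mm. Origin: centre of the underside.

How it is judged (in metres and radians):
On the way, in this order (a step that is already met when the one before it is completed fails the run):
1. the post is lifted clear of the stand (height (world z) of post_foot above 0.06 m), for 0.1 s.
2. the post is pushed into the hub until both dogs have snapped into its groove (horizontal distance between post_foot and socket_mouth below 0.006 m and angle between post_grip's own z axis and vertical below 0.14 rad and value of joint each of latch_left, latch_right below 0.0014 m and z of post_foot in the frame of socket_mouth below -0.0525 m and value of joint collet below 0.002 m), for 0.1 s.
3. the post is drawn back up until the lock has come up to its stop (horizontal distance between post_foot and socket_mouth below 0.006 m and angle between post_grip's own z axis and vertical below 0.14 rad and value of joint each of latch_left, latch_right below 0.0014 m and value of joint collet above 0.004 m), for 0.1 s.
At the end, for the whole second after the job is handed in: The post stands in the hub, released and at rest: foot within 6 mm of the hub's axis and at least 47 mm below the mouth, tilted less than 8 degrees, both dogs shut in its groove (pushed out less than 1.4 mm), and the collet drawn up at least 3.5 mm of its 5 mm (horizontal distance between post_foot and socket_mouth below 0.006 m and angle between post_grip's own z axis and vertical below 0.14 rad and value of joint each of latch_left, latch_right below 0.0014 m and value of joint collet above 0.0035 m and z of post_foot in the frame of socket_mouth below -0.047 m and linear speed of post below 0.02 m/s); the robot touches nothing.
It fails at once if more than 35 N of contact force between the post and the hub (contact force between post and turntable above 35 N).
It fails at once if a bystander is moved by more than 20 mm (distance of any of teether, rattle, snack_cup, tin, lotion, stacker, book from where it was at the start of the episode above 0.02 m).
It fails at once if the post is dropped or laid down (tilted more than 45 degrees) (angle between post_grip's own z axis and vertical above 0.8 rad).
It also fails if it takes over 69 s, if anything falls off the work surface, if the arm or the gripper's body presses on something with over 40 N, if the wrist force passes 120 N, or if a joint passes its speed limit or range.

## Working session

There is one attempt and no reset: what is moved stays moved. The work goes in short steps, Python scripts to look and compute and a tool call to move; the robot and the scene stay as the last step left them, time stands still between calls to the robot, and variables do not carry over. Pictures are saved under pics/ and viewed, and the job is handed in when it is done.

Besides the shell and the picture viewer there is one more tool, called after ">>>" as name(argument=value, ...), one argument or row to a line, values as JSON. carry_out: Moves the arm, as the interface text tells. Shifts and turns lie within -1 to 1; 1 stands for 0.25 m of shift or 0.5 rad of turn. Its arguments: {"type":"object","properties":{"motion":{"type":"array","items":{"type":"object","properties":{"wx":{"type":"number","minimum":-1,"maximum":1},"wy":{"type":"number","minimum":-1,"maximum":1},"wz":{"type":"number","minimum":-1,"maximum":1},"tx":{"type":"number","minimum":-1,"maximum":1},"ty":{"type":"number","minimum":-1,"maximum":1},"tz":{"type":"number","minimum":-1,"maximum":1},"jaw":{"type":"number"}}}},"force":{"type":"number"}},"required":["motion"]}

```bash
mkdir -p pics; ls
cat > h.py <<'E'
import numpy as np,cv2
from plant import env,eyes,workorder
def w(cam,f,p):
    p=np.array(p)
    if cam=='wrist':
        s=env.sense();T=np.array(f['tool_from_camera']);q=T[:3,:3]@p+T[:3,3]
        return np.array(s['ee_rot'])@q+np.array(s['ee_pos'])
    return np.array(f['R']).T@(p-np.array(f['t']))
E
python3 - <<'E'
from h import *
s=env.sense();print(s)
for c in ['scene','side']:
    f=eyes.grab_frame(c);cv2.imwrite(f'pics/{c}0.png',f['color'][:,:,::-1])
    print(c,f['mtx'],f['R'],f['t'])
    for n in ['post_grip','post_foot','stand','turntable','socket_mouth','lotion','snack_cup','stacker']:
        for d in eyes.place_of(c,n)[:2]: print(c,n,round(d['score'],2),w(c,f,d['at']).round(4))
E
```

```text
pics
{'clock': 0.0, 'q': array([-7.60951938e+01,  5.03941951e+00,  7.86250206e+01, -2.76598923e-04,
        9.64627735e+01, -5.90470494e+00]), 'qd': array([ 0.0175229 , -0.00180193, -0.0522145 , -0.0451277 , -0.05325315,
       -0.06492302]), 'tau': array([ 2.00574277e-04, -3.51865339e+01, -3.13265920e+01, -1.14053712e-04,
        1.09779864e-02,  5.16937192e-06]), 'ee_pos': array([ 0.18628811, -0.51696149,  0.23013372]), 'ee_rot': array([[-5.38213871e-04,  3.38893002e-01, -9.40824768e-01],
       [ 2.15407801e-03, -9.40822328e-01, -3.38893356e-01],
       [-9.99997535e-01, -2.20900705e-03, -2.23638336e-04]]), 'wrist_force': array([-0.13731024, -0.46555669,  0.12736795]), 'wrist_torque': array([-0.0239978 , -0.03909193, -0.00770908]), 'grip_width': 0.9974057279979398}
scene [[389.13551916   0.         318.24740312]
 [  0.         389.13551916 198.0776741 ]
 [  0.           0.           1.        ]] [[ 0.38317372  0.92340739 -0.02228666]
 [ 0.50011407 -0.22769023 -0.83548972]
 [-0.77657184  0.30899183 -0.54905394]] [-0.26537252 -0.21154317  1.58383805]
scene post_grip 0.69 [ 0.5894 -0
[... 458 characters left out ...]
 318.56289613]
 [  0.         457.52149132 206.11020022]
 [  0.           0.           1.        ]] [[-0.99624118 -0.08657139 -0.00298333]
 [-0.04378185  0.53295007 -0.84501324]
 [ 0.07474393 -0.84170637 -0.53473706]] [0.61749359 0.09227821 1.44431856]
side post_grip 0.64 [ 0.5954 -0.1977  0.1324]
side post_grip 0.4 [ 0.5936 -0.1984  0.0093]
side post_foot 0.66 [ 0.5896 -0.1983  0.009 ]
side stand 0.9 [ 0.5908 -0.1971 -0.0017]
side stand 0.19 [0.5736 0.2276 0.0196]
side turntable 0.55 [ 0.5786  0.1446 -0.0041]
side socket_mouth 0.62 [0.5786 0.1415 0.0968]
side lotion 0.64 [ 7.853e-01  2.950e-02 -4.000e-04]
side snack_cup 0.79 [0.5749 0.2294 0.0223]
side stacker 0.67 [ 0.533  -0.4155 -0.0028]
```

Run:
```python
import cv2,numpy as np
a=cv2.imread('pics/scene0.png');b=cv2.imread('pics/side0.png')
cv2.imwrite('pics/both0.png',cv2.resize(np.vstack([a,b]),(480,600)))
```

```text
(no output)
```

View pics/scene0.png

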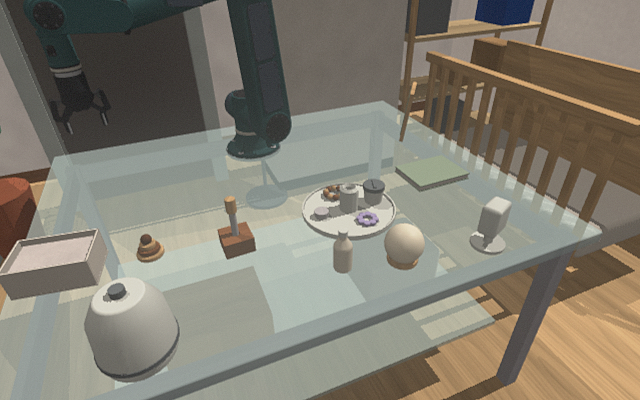

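View pics/side0.png

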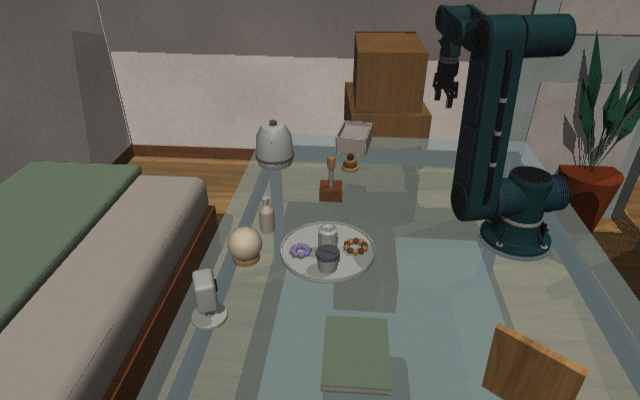

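The scene view shows the post in its stand at about (232,205), and the hub in the middle of the plate at about (348,195). The side view agrees, with the post at (331,170) and the hub at (328,235). I'll move over the post and refine its position with the wrist camera.

>>> carry_out(
  motion=[
    {"tz": -0.12,"ty": -0.04},
    {"tz": -0.28,"ty": -0.09},
    {"tz": -0.46,"ty": -0.15},
    {"tz": -0.64,"ty": -0.21},
    {"tz": -0.82,"ty": -0.27},
    {"tz": -0.98,"ty": -0.32},
    {"tz": -0.98,"ty": -0.32},
  ],
)

```text
invalid input at $.motion[0]: expected keys wx, wy, wz, tx, ty, tz, jaw
```

>>> carry_out(
  motion=[
    {"tz": -0.16,"ty": -0.05},
    {"tz": -0.34,"ty": -0.11},
    {"tz": -0.52,"ty": -0.17},
    {"tz": -0.68,"ty": -0.22},
    {"tz": -0.8,"ty": -0.27},
    {"tz": -0.86,"ty": -0.3},
    {"tz": -0.86,"ty": -0.3},
    {"tz": -0.86,"ty": -0.3},
  ],
)

```text
invalid input at $.motion[0]: expected keys wx, wy, wz, tx, ty, tz, jaw
```

Run:
```python
from h import *
s=env.sense();print(s['q'],s['ee_pos'],s['ee_rot'],s['wrist_force'])
f=eyes.grab_frame('wrist');cv2.imwrite('pics/w1.png',f['color'][:,:,::-1])
print(f['mtx'],f['tool_from_camera'])
for n in ['post_grip','post_foot','stand','socket_mouth','turntable']:
    for d in eyes.place_of('wrist',n)[:2]: print(n,round(d['score'],2),w('wrist',f,d['at']).round(4))
```

```text
[-7.60960468e+01  4.99615478e+00  7.85328177e+01  1.00224586e-03
  9.64620063e+01 -5.90699618e+00] [ 0.18641701 -0.51748609  0.23136346] [[ 5.47064696e-05  3.38919569e-01 -9.40815350e-01]
 [-1.48659801e-04 -9.40815338e-01 -3.38919573e-01]
 [-9.99999987e-01  1.58402516e-04 -1.08497008e-06]] [0.53639377 0.17627552 0.71895848]
[[309.70691629   0.         316.77918188]
 [  0.         309.70691629 205.45902824]
 [  0.           0.           1.        ]] [[ 1.06277861e-03 -2.93624834e-01  9.55920147e-01 -1.42868000e-01]
 [ 9.99999431e-01  2.22613552e-04 -1.04340634e-03 -9.53326291e-05]
 [ 9.35692347e-05  9.55920712e-01  2.93624904e-01 -7.52302568e-02]
 [ 0.00000000e+00  0.00000000e+00  0.00000000e+00  1.00000000e+00]]
```

View pics/w1.png

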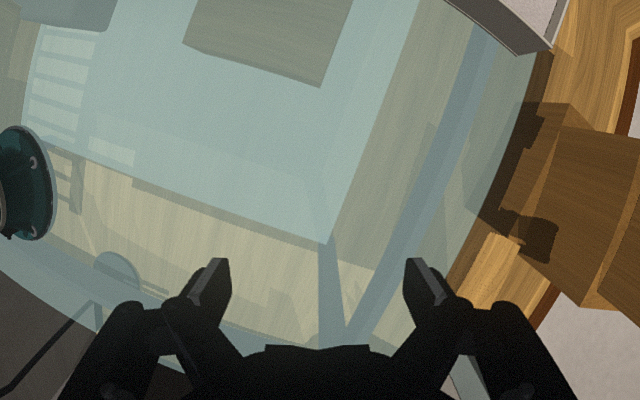

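Both moves were refused because every row needs all of its keys, so the arm hasn't moved. The wrist picture shows only the empty table and the fingers.

>>> carry_out(
  motion=[
    {"wx": 0,"wy": 0,"wz": 0,"tx": 0,"jaw": 0,"tz": -0.12,"ty": -0.04},
    {"wx": 0,"wy": 0,"wz": 0,"tx": 0,"jaw": 0,"tz": -0.28,"ty": -0.09},
    {"wx": 0,"wy": 0,"wz": 0,"tx": 0,"jaw": 0,"tz": -0.46,"ty": -0.15},
    {"wx": 0,"wy": 0,"wz": 0,"tx": 0,"jaw": 0,"tz": -0.64,"ty": -0.21},
    {"wx": 0,"wy": 0,"wz": 0,"tx": 0,"jaw": 0,"tz": -0.82,"ty": -0.27},
    {"wx": 0,"wy": 0,"wz": 0,"tx": 0,"jaw": 0,"tz": -0.98,"ty": -0.32},
  ],
)

```text
clock: 1.8
ee_pos: [0.3913, -0.3575, 0.2315]
ee_rot: [[0.001, 0.34, -0.941], [-0.0, -0.941, -0.34], [-1.0, 0.0, -0.0]]
wrist_force: [-0.1, 0.3, -0.1]
grip_width: 0.997
```

>>> carry_out(
  motion=[
    {"wx": 0,"wy": 0,"wz": 0,"tx": 0,"jaw": 0,"tz": -0.16,"ty": -0.05},
    {"wx": 0,"wy": 0,"wz": 0,"tx": 0,"jaw": 0,"tz": -0.34,"ty": -0.11},
    {"wx": 0,"wy": 0,"wz": 0,"tx": 0,"jaw": 0,"tz": -0.52,"ty": -0.17},
    {"wx": 0,"wy": 0,"wz": 0,"tx": 0,"jaw": 0,"tz": -0.68,"ty": -0.22},
    {"wx": 0,"wy": 0,"wz": 0,"tx": 0,"jaw": 0,"tz": -0.8,"ty": -0.27},
    {"wx": 0,"wy": 0,"wz": 0,"tx": 0,"jaw": 0,"tz": -0.86,"ty": -0.3},
    {"wx": 0,"wy": 0,"wz": 0,"tx": 0,"jaw": 0,"tz": -0.86,"ty": -0.3},
    {"wx": 0,"wy": 0,"wz": 0,"tx": 0,"jaw": 0,"tz": -0.86,"ty": -0.3},
  ],
)

```text
clock: 2.6
ee_pos: [0.5659, -0.2165, 0.2313]
ee_rot: [[-0.001, 0.339, -0.941], [-0.001, -0.941, -0.339], [-1.0, 0.0, 0.001]]
wrist_force: [-0.5, 0.3, -0.1]
grip_width: 1.002
```

Run:
```python
from h import *
s=env.sense();print(s['clock'],s['q'],s['ee_pos'],s['ee_rot'],s['wrist_force'])
f=eyes.grab_frame('wrist');cv2.imwrite('pics/w2.png',f['color'][:,:,::-1])
for n in ['post_grip','post_foot','stand','socket_mouth','turntable']:
    for d in eyes.place_of('wrist',n)[:2]: print(n,round(d['score'],2),w('wrist',f,d['at']).round(4))
```

```text
2.6 [-2.62517002e+01  1.21987171e+01  7.03920754e+01 -7.21813367e-02
  9.74391973e+01  4.39517537e+01] [ 0.5659468  -0.21645826  0.23125465] [[-1.02206463e-03  3.38528283e-01 -9.40955661e-01]
 [-8.88793329e-04 -9.40956089e-01 -3.38527472e-01]
 [-9.99999083e-01  4.90318160e-04  1.26259962e-03]] [-0.47145296  0.28388584 -0.14921914]
post_grip 0.61 [ 0.5964 -0.1992  0.1378]
post_foot 0.71 [ 0.5969 -0.2013  0.0067]
stand 0.74 [ 0.5996 -0.1988 -0.0007]
socket_mouth 0.57 [0.5847 0.1474 0.0961]
turntable 0.19 [ 5.322e-01 -4.146e-01 -5.000e-04]
```

View pics/w2.png

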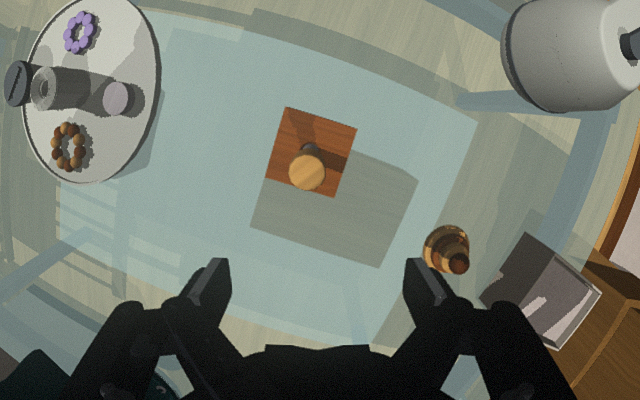

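The wrist view shows the grip's round top at (307,172) on the stand. I'll fit that disc, and the hub rim in the other views, for better positions.

```bash
cat >> h.py <<'E'
def fish(f,uv,s,z):
    K=f['mtx'];d=(np.array(uv,float)-[K[0,2],K[1,2]]);r=np.hypot(*d);th=r/K[0,0]
    ray=np.array([d[0]/r*np.sin(th),d[1]/r*np.sin(th),np.cos(th)])
    T=np.array(f['tool_from_camera']);R=np.array(s['ee_rot'])
    o=R@T[:3,3]+s['ee_pos'];v=R@T[:3,:3]@ray
    return o+v*(z-o[2])/v[2]
def pts(cam,f,m):
    v,u=np.nonzero(m&(f['z_map']>0));z=f['z_map'][v,u];K=f['mtx']
    return (np.c_[(u-K[0,2])/K[0,0]*z,(v-K[1,2])/K[1,1]*z,z]-f['t'])@np.array(f['R'])
E
python3 - <<'E'
from h import *
s=env.sense();f=eyes.grab_frame('wrist')
g=cv2.cvtColor(f['color'],cv2.COLOR_RGB2GRAY)
hsv=cv2.cvtColor(f['color'],cv2.COLOR_RGB2HSV)
print('rgb',f['color'][172,307],f['color'][150,300],f['color'][172,295])
m=((f['color'].astype(int)[:,:,0]>150)&(f['color'].astype(int)[:,:,2]<140)).astype(np.uint8);m2=np.zeros_like(m);m2[150:195,285:330]=m[150:195,285:330]
c=max(cv2.findContours(m2,0,2)[0],key=cv2.contourArea);print(cv2.minEnclosingCircle(c),cv2.fitEllipse(c))
uv=cv2.fitEllipse(c)[0];print(fish(f,uv,s,0.157))
zw=f['z_map'];print('z',zw[172,307])
# hub top in wrist
print(fish(f,(43,89),s,0.095))
cv2.imwrite('pics/c2.png',np.hstack([cv2.resize(f['color'][140:200,270:340,::-1],None,fx=5,fy=5,interpolation=0),cv2.resize(f['color'][60:120,0:70,::-1],None,fx=5,fy=5,interpolation=0)]))
for c in ['scene','side']:
    f=eyes.grab_frame(c)
    o=eyes.outline_of(c,'post_grip')
    print(c,[ (round(d['score'],2),d['region'].sum()) for d in o])
    if o:
        p=pts(c,f,o[0]['region']);
        for lo,hi in [(.05,.1),(.12,.145),(.152,.165)]:
            q=p[(p[:,2]>lo)&(p[:,2]<hi)]; print(lo,len(q),q.mean(0) if len(q) else 0,np.ptp(q,axis=0) if len(q) else 0)
    o=eyes.outline_of(c,'turntable')
    p=pts(c,f,o[0]['region']);q=p[(abs(p[:,2]-.095)<.006)];
    q=q[np.hypot(*(q[:,:2]-[.58,.145]).T)<.05]; print('rim',len(q),q.mean(0),q.min(0),q.max(0))
    q=p[abs(p[:,2]-.022)<.004];print('plate',q.min(0),q.max(0))
    uv=np.array([[348,188],[328,228]][c=='side']);x,y=uv
    cv2.imwrite(f'pics/hub_{c}.png',cv2.resize(f['color'][y-35:y+35,x-50:x+50,::-1],None,fx=7,fy=7,interpolation=0))
E
```

```text
rgb [198 155  89] [106  80  52] [194 151  93]
((305.33551025390625, 172.01028442382812), 17.776296615600586) ((305.2330017089844, 171.85592651367188), (33.45977020263672, 34.68638229370117), 68.35163879394531)
[ 0.59463441 -0.19741172  0.157     ]
z 0.21944042
[0.58266923 0.13860766 0.095     ]
scene [(0.68, np.int64(984)), (0.61, np.int64(351))]
0.05 11 [ 0.59774792 -0.19988271  0.05743594] [0.00674905 0.01765847 0.01749775]
0.12 0 0 0
0.152 0 0 0
rim 127 [0.58699806 0.14175139 0.09305492] [0.56118862 0.116562   0.08902198] [0.61188649 0.1709759  0.0981455 ]
plate [0.44506719 0.00400863 0.01800134] [0.72460167 0.2827031  0.02599147]
side [(0.62, np.int64(194))]
0.05 64 [ 0.59244849 -0.19105899  0.07457444] [0.01483905 0.02079664 0.04868234]
0.12 52 [ 0.59494165 -0.18665015  0.13273292] [0.02503187 0.0177196  0.02448585]
0.152 16 [ 0.59427437 -0.19451794  0.15345279] [0.01704319 0.02394466 0.00329908]Traceback (most recent call last):
  File "<stdin>", line 22, in <module>
IndexError: list index out of range
```

View pics/c2.png

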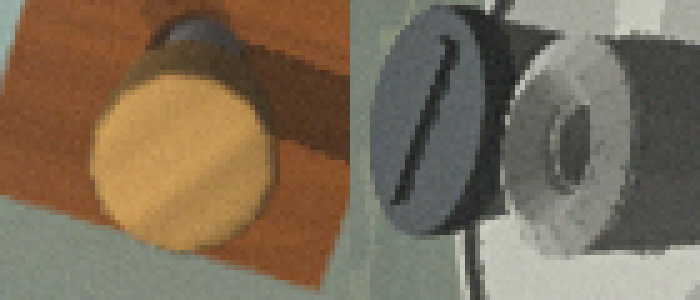

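View pics/hub_scene.png

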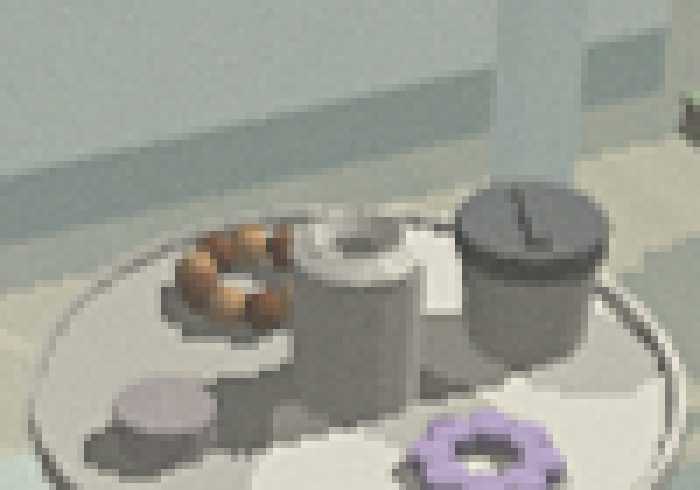

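>>> carry_out(
  motion=[
    {"wx": 0,"wy": 0,"wz": 0,"tx": 0,"ty": -0.033,"tz": -0.134,"jaw": 0},
    {"wx": 0,"wy": 0,"wz": 0,"tx": 0,"ty": -0.033,"tz": -0.134,"jaw": 0},
    {"wx": 0,"wy": 0,"wz": 0,"tx": 0.1,"ty": -0.033,"tz": -0.134,"jaw": 0},
    {"wx": 0,"wy": 0,"wz": 0,"tx": 0.22,"ty": -0.033,"tz": -0.134,"jaw": 0},
    {"wx": 0,"wy": 0,"wz": 0,"tx": 0.34,"ty": -0.033,"tz": -0.134,"jaw": 0},
    {"wx": 0,"wy": 0,"wz": 0,"tx": 0.457,"ty": -0.033,"tz": -0.134,"jaw": 0},
    {"wx": 0,"wy": 0,"wz": 0,"tx": 0.457,"ty": -0.033,"tz": -0.134,"jaw": 0},
    {"wx": 0,"wy": 0,"wz": 0,"tx": 0.457,"ty": -0.033,"tz": -0.134,"jaw": 0},
  ],
)

```text
clock: 4.05
ee_pos: [0.5951, -0.1966, 0.1171]
ee_rot: [[-0.001, 0.339, -0.941], [0.0, -0.941, -0.339], [-1.0, -0.001, 0.001]]
wrist_force: [-0.0, 0.5, -0.4]
grip_width: 0.999
```

Run:
```python
from h import *
s=env.sense();print(s['clock'],s['ee_pos'],s['wrist_force'])
f=eyes.grab_frame('wrist');cv2.imwrite('pics/w3.png',f['color'][:,:,::-1])
for n in ['post_grip']:
    for d in eyes.place_of('wrist',n)[:2]: print(n,round(d['score'],2),w('wrist',f,d['at']).round(4))
```

```text
4.05 [ 0.59508891 -0.19664237  0.11705524] [-0.02823755  0.52528516 -0.37590154]
post_grip 0.94 [ 0.5984 -0.2006  0.1397]
```

View pics/w3.png

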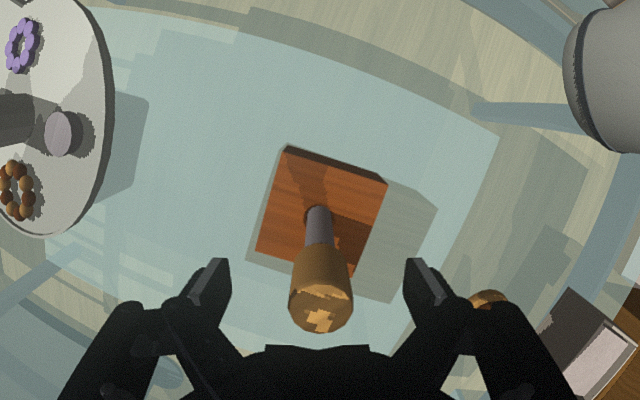

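The grip sits midway between the fingers, at about (320,310). Closing now.

>>> carry_out(
  motion=[
    {"wx": 0,"wy": 0,"wz": 0,"tx": 0,"ty": 0,"tz": 0,"jaw": 0.5},
    {"wx": 0,"wy": 0,"wz": 0,"tx": 0,"ty": 0,"tz": 0,"jaw": 1},
    {"wx": 0,"wy": 0,"wz": 0,"tx": 0,"ty": 0,"tz": 0,"jaw": 1},
    {"wx": 0,"wy": 0,"wz": 0,"tx": 0,"ty": 0,"tz": 0,"jaw": 1},
    {"wx": 0,"wy": 0,"wz": 0,"tx": 0,"ty": 0,"tz": 0,"jaw": 1},
    {"wx": 0,"wy": 0,"wz": 0,"tx": 0,"ty": 0,"tz": 0,"jaw": 1},
  ],
  force=60,
)

```text
clock: 4.75
ee_pos: [0.5957, -0.1968, 0.1177]
ee_rot: [[0.001, 0.339, -0.941], [-0.001, -0.941, -0.339], [-1.0, 0.001, -0.001]]
wrist_force: [-0.1, -0.5, 3.4]
grip_width: 0.316
```

>>> carry_out(
  motion=[
    {"wx": 0,"wy": 0,"wz": 0,"tx": 0,"ty": 0,"tz": 0,"jaw": 1},
    {"wx": 0,"wy": 0,"wz": 0,"tx": 0,"ty": 0,"tz": 0,"jaw": 1},
    {"wx": 0,"wy": 0,"wz": 0,"tx": -0.04,"ty": 0,"tz": 0,"jaw": 1},
    {"wx": 0,"wy": 0,"wz": 0,"tx": -0.1,"ty": 0,"tz": 0,"jaw": 1},
    {"wx": 0,"wy": 0,"wz": 0,"tx": -0.17,"ty": 0,"tz": 0,"jaw": 1},
  ],
)

```text
clock: 5.25
ee_pos: [0.5946, -0.1961, 0.1596]
ee_rot: [[-0.003, 0.339, -0.941], [0.002, -0.941, -0.339], [-1.0, -0.003, 0.002]]
wrist_force: [-0.3, -0.4, -1.1]
grip_width: 0.315
```

>>> carry_out(
  motion=[
    {"wx": 0,"wy": 0,"wz": 0,"tx": -0.12,"ty": 0,"tz": 0,"jaw": 1},
    {"wx": 0,"wy": 0,"wz": 0,"tx": -0.26,"ty": 0,"tz": 0,"jaw": 1},
    {"wx": 0,"wy": 0,"wz": 0,"tx": -0.38,"ty": 0,"tz": 0,"jaw": 1},
    {"wx": 0,"wy": 0,"wz": 0,"tx": -0.4,"ty": -0.1,"tz": -0.033,"jaw": 1},
    {"wx": 0,"wy": 0,"wz": 0,"tx": -0.4,"ty": -0.24,"tz": -0.08,"jaw": 1},
    {"wx": 0,"wy": 0,"wz": 0,"tx": -0.4,"ty": -0.38,"tz": -0.125,"jaw": 1},
    {"wx": 0,"wy": 0,"wz": 0,"tx": -0.4,"ty": -0.52,"tz": -0.17,"jaw": 1},
    {"wx": 0,"wy": 0,"wz": 0,"tx": -0.4,"ty": -0.65,"tz": -0.21,"jaw": 1},
  ],
)

```text
clock: 6.05
ee_pos: [0.5889, -0.024, 0.2605]
ee_rot: [[-0.001, 0.339, -0.941], [0.001, -0.941, -0.339], [-1.0, -0.001, 0.0]]
wrist_force: [-0.2, 0.4, -1.3]
grip_width: 0.313
```

>>> carry_out(
  motion=[
    {"wx": 0,"wy": 0,"wz": 0,"tx": 0,"ty": -0.12,"tz": -0.04,"jaw": 1},
    {"wx": 0,"wy": 0,"wz": 0,"tx": 0,"ty": -0.24,"tz": -0.08,"jaw": 1},
    {"wx": 0,"wy": 0,"wz": 0,"tx": 0,"ty": -0.36,"tz": -0.12,"jaw": 1},
    {"wx": 0,"wy": 0,"wz": 0,"tx": 0,"ty": -0.46,"tz": -0.153,"jaw": 1},
    {"wx": 0,"wy": 0,"wz": 0,"tx": 0,"ty": -0.52,"tz": -0.173,"jaw": 1},
    {"wx": 0,"wy": 0,"wz": 0,"tx": 0,"ty": -0.52,"tz": -0.173,"jaw": 1},
    {"wx": 0,"wy": 0,"wz": 0,"tx": 0,"ty": -0.52,"tz": -0.173,"jaw": 1},
    {"wx": 0,"wy": 0,"wz": 0,"tx": 0,"ty": -0.52,"tz": -0.173,"jaw": 1},
  ],
)

```text
clock: 6.85
ee_pos: [0.5864, 0.1097, 0.2596]
ee_rot: [[-0.0, 0.337, -0.941], [-0.001, -0.941, -0.337], [-1.0, 0.001, 0.0]]
wrist_force: [0.4, 0.1, -0.6]
grip_width: 0.312
```

```bash
cat > look.py <<'E'
from h import *
import sys
tag=sys.argv[1]
s=env.sense();print(s['clock'],s['q'],s['ee_pos'],s['wrist_force'],s['grip_width'])
f=eyes.grab_frame('wrist');cv2.imwrite(f'pics/w{tag}.png',f['color'][:,:,::-1])
for n in ['post_grip','post_foot','socket_mouth']:
    for d in eyes.place_of('wrist',n)[:1]: print('wrist',n,round(d['score'],2),w('wrist',f,d['at']).round(4))
tile=[]
for c in ['scene','side']:
    f=eyes.grab_frame(c)
    for n in ['post_grip','post_foot','socket_mouth','turntable']:
        for d in eyes.place_of(c,n)[:1]: print(c,n,round(d['score'],2),w(c,f,d['at']).round(4))
    x,y=(348,180) if c=='scene' else (328,220)
    tile.append(cv2.resize(f['color'][y-40:y+40,x-40:x+40,::-1],None,fx=5,fy=5,interpolation=0))
cv2.imwrite(f'pics/t{tag}.png',np.hstack(tile))
E
python3 look.py 4
```

```text
6.85 [ 5.17934532e+00  1.08127319e+01  6.88306271e+01 -4.39500807e-02
  1.00373315e+02  7.54495438e+01] [0.58638591 0.10973813 0.25962043] [ 0.43614435  0.10117772 -0.59278094] 0.31195300258567804
wrist post_grip 0.75 [0.5858 0.1118 0.2794]
wrist post_foot 0.64 [0.5876 0.1054 0.1487]
wrist socket_mouth 0.72 [0.5864 0.1444 0.0963]
scene post_grip 0.82 [0.5816 0.1078 0.2745]
scene post_foot 0.58 [0.5866 0.1098 0.1496]
scene socket_mouth 0.82 [0.5819 0.1439 0.0959]
scene turntable 0.72 [ 5.781e-01  1.393e-01 -3.000e-04]
side post_grip 0.23 [ 0.5342 -0.4153 -0.0023]
side post_foot 0.51 [0.5827 0.108  0.1502]
side socket_mouth 0.58 [0.5797 0.1435 0.0948]
side turntable 0.79 [ 0.5788  0.144  -0.0021]
```

View pics/w4.png

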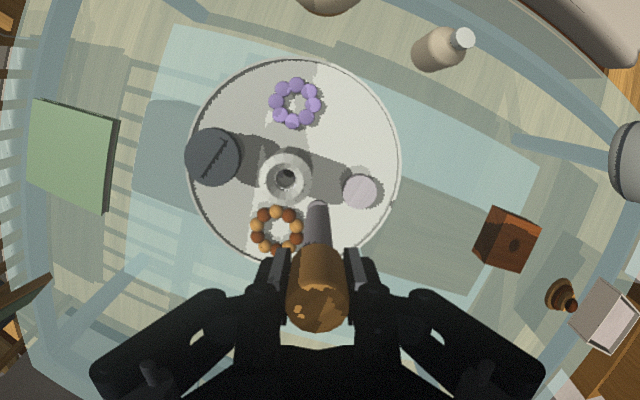

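View pics/t4.png

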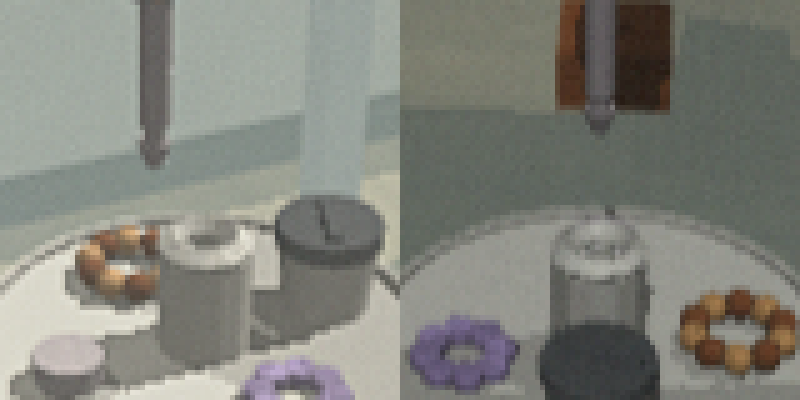

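The wrist view shows the hub mouth at (286,178), with the post hanging straight in the jaws and its foot near (318,205). I'll fit the hub rim and plate circles by ray-casting.

Run:
```python
from h import *
from scipy.optimize import least_squares
s=env.sense();f=eyes.grab_frame('wrist')
K=f['mtx'];T=np.array(f['tool_from_camera']);R=np.array(s['ee_rot'])
def proj(P):
    p=((P-s['ee_pos'])@R-T[:3,3])@T[:3,:3]
    r=np.hypot(p[:,0],p[:,1]);th=np.arctan2(r,p[:,2])
    return np.c_[K[0,0]*th*p[:,0]/r+K[0,2],K[1,1]*th*p[:,1]/r+K[1,2]]
a=np.linspace(0,2*np.pi,121)
def circ(c,r,z):return np.c_[c[0]+r*np.cos(a),c[1]+r*np.sin(a),np.full(121,z)]
im=cv2.GaussianBlur(f['color'],(3,3),0).astype(np.float32)
g=im.mean(2)
def samp(uv):return cv2.remap(g,uv[:,0].astype(np.float32),uv[:,1].astype(np.float32),1)[:,0]
# gradient-maximising: mouth edges
for name,r,z,sgn in [('bore',.0105,.085,1),('rim',.027,.095,-1),('plate',.140,.022,-1)]:
    best=[]
    for dx in np.arange(-.008,.0081,.0005):
        for dy in np.arange(-.008,.0081,.0005):
            c=(.5855+dx,.144+dy)
            d=(samp(proj(circ(c,r+.0015,z)))-samp(proj(circ(c,r-.0015,z))))*sgn
            best.append((np.clip(d,-5,40).mean(),*c))
    best.sort(reverse=True);print(name,np.round(best[:4],4))
v=f['color'][:,:,::-1].copy()
big=cv2.resize(v[140:260,240:360],None,fx=5,fy=5,interpolation=0)
for c,r,z,col in [((.586,.144),.027,.095,(0,0,255)),((.586,.144),.0105,.085,(0,255,0))]:
    cv2.polylines(big,[np.round((proj(circ(c,r,z))-[240,140])*5+2.5).astype(int)],True,col)
# post: predicted outline if axis at tcp
for zz in [.1525,.1645]:
    rr=.004 if zz<.16 else .009
    cv2.polylines(big,[np.round((proj(circ(s['ee_pos'][:2],rr,zz))-[240,140])*5+2.5).astype(int)],True,(255,0,0))
cv2.imwrite('pics/ov4.png',big)
```

```text
bore [[37.1551  0.5825  0.1435]
 [37.0809  0.5825  0.143 ]
 [36.9394  0.583   0.1435]
 [36.7548  0.583   0.143 ]]
rim [[25.5721  0.5825  0.1435]
 [25.5705  0.5825  0.143 ]
 [25.4048  0.583   0.1435]
 [25.3452  0.583   0.143 ]]
plate [[9.9691 0.588  0.1395]
 [9.9427 0.588  0.14  ]
 [9.9021 0.5875 0.1395]
 [9.886  0.5875 0.14  ]]
```

View pics/ov4.png

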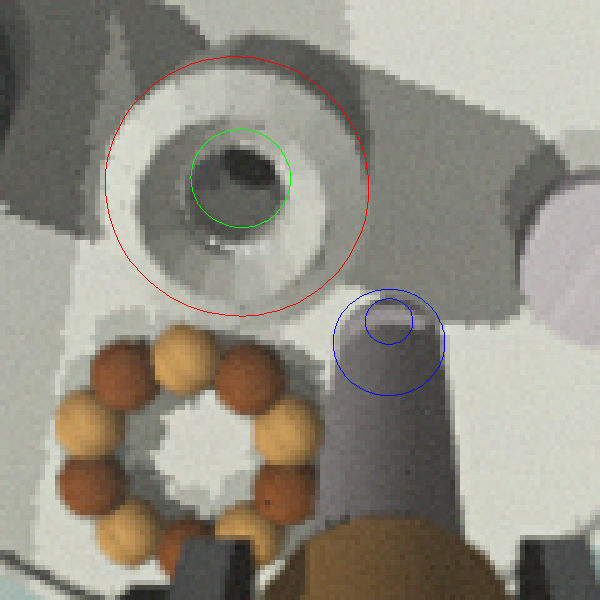

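>>> carry_out(
  motion=[
    {"wx": 0,"wy": 0,"wz": 0,"tx": 0,"ty": -0.08,"tz": -0.018,"jaw": 1},
    {"wx": 0,"wy": 0,"wz": 0,"tx": 0,"ty": -0.131,"tz": -0.031,"jaw": 1},
    {"wx": 0,"wy": 0,"wz": 0,"tx": 0.06,"ty": -0.131,"tz": -0.031,"jaw": 1},
    {"wx": 0,"wy": 0,"wz": 0,"tx": 0.14,"ty": -0.131,"tz": -0.031,"jaw": 1},
    {"wx": 0,"wy": 0,"wz": 0,"tx": 0.18,"ty": -0.131,"tz": -0.031,"jaw": 1},
    {"wx": 0,"wy": 0,"wz": 0,"tx": 0.18,"ty": -0.131,"tz": -0.031,"jaw": 1},
    {"wx": 0,"wy": 0,"wz": 0,"tx": 0.18,"ty": -0.131,"tz": -0.031,"jaw": 1},
    {"wx": 0,"wy": 0,"wz": 0,"tx": 0.18,"ty": -0.131,"tz": -0.031,"jaw": 1},
  ],
)

```text
clock: 8.4
ee_pos: [0.5831, 0.1443, 0.2157]
ee_rot: [[0.002, 0.339, -0.941], [0.0, -0.941, -0.339], [-1.0, 0.001, -0.002]]
wrist_force: [-0.2, 0.8, -0.9]
grip_width: 0.316
```

```bash
cat > ov.py <<'E'
from h import *
import sys
tag=sys.argv[1]
s=env.sense();f=eyes.grab_frame('wrist')
print(s['clock'],s['ee_pos'],s['wrist_force'])
K=f['mtx'];T=np.array(f['tool_from_camera']);R=np.array(s['ee_rot'])
def proj(P):
    p=((P-s['ee_pos'])@R-T[:3,3])@T[:3,:3]
    r=np.hypot(p[:,0],p[:,1]);th=np.arctan2(r,p[:,2])
    return np.c_[K[0,0]*th*p[:,0]/r+K[0,2],K[1,1]*th*p[:,1]/r+K[1,2]]
a=np.linspace(0,2*np.pi,121)
def circ(c,r,z):return np.c_[c[0]+r*np.cos(a),c[1]+r*np.sin(a),np.full(121,z)]
v=f['color'][:,:,::-1].copy()
big=cv2.resize(v[150:270,255:375],None,fx=5,fy=5,interpolation=0)
H=(.5827,.1433);zf=s['ee_pos'][2]-.107
for c,r,z,col in [(H,.027,.095,(0,0,255)),(H,.018,.095,(0,255,255)),(s['ee_pos'][:2],.004,zf,(255,0,0)),(s['ee_pos'][:2],.009,zf+.012,(255,0,0)),(s['ee_pos'][:2],.009,zf+.026,(255,0,0))]:
    cv2.polylines(big,[np.round((proj(circ(c,r,z))-[255,150])*5+2.5).astype(int)],True,col)
cv2.imwrite(f'pics/ov{tag}.png',big)
E
python3 ov.py 5; python3 look.py 5
```

```text
8.4 [0.58305685 0.14429243 0.21566856] [-0.18533685  0.79983076 -0.8593063 ]
8.45 [ 8.50267697e+00  1.15740530e+01  7.28702018e+01 -8.99690502e-03
  9.54225428e+01  7.87056053e+01] [0.58310704 0.14435145 0.21583177] [-0.28828057  0.36027026 -1.14063961] 0.31497843198222836
wrist post_grip 0.91 [0.5811 0.1468 0.2355]
wrist post_foot 0.76 [0.5842 0.1445 0.1046]
wrist socket_mouth 0.82 [0.5856 0.1446 0.0976]
scene post_foot 0.7 [ 0.7844  0.025  -0.0049]
scene socket_mouth 0.83 [0.5821 0.1467 0.0961]
scene turntable 0.64 [ 5.770e-01  1.411e-01 -1.000e-04]
side post_grip 0.53 [0.5787 0.1427 0.2314]
side post_foot 0.7 [0.5777 0.143  0.102 ]
side socket_mouth 0.96 [0.5811 0.1445 0.0943]
side turntable 0.94 [ 0.5803  0.1458 -0.0017]
```

View pics/ov5.png

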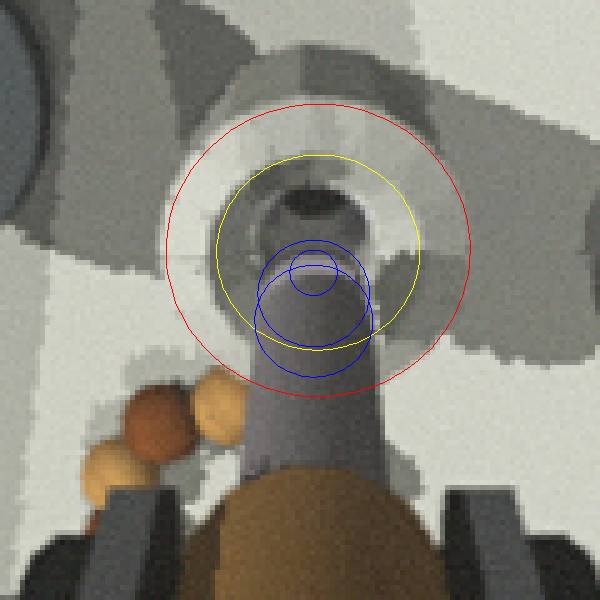

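View pics/t5.png

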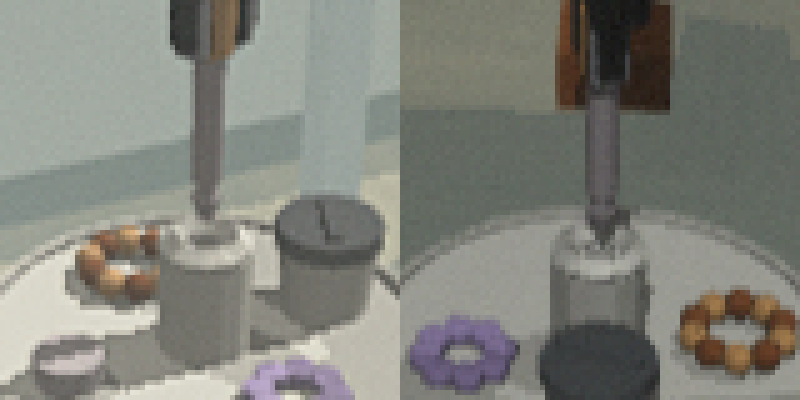

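The post lines up with the mouth in both views: its axis is at x≈314 in the crop, and the rim centre is at about 315. I'll lower it in stages and watch the force.

>>> carry_out(
  motion=[
    {"wx": 0,"wy": 0,"wz": 0,"tx": 0.03,"ty": 0,"tz": 0,"jaw": 1},
    {"wx": 0,"wy": 0,"wz": 0,"tx": 0.06,"ty": 0,"tz": 0,"jaw": 1},
    {"wx": 0,"wy": 0,"wz": 0,"tx": 0.09,"ty": 0,"tz": 0,"jaw": 1},
    {"wx": 0,"wy": 0,"wz": 0,"tx": 0.11,"ty": 0,"tz": 0,"jaw": 1},
    {"wx": 0,"wy": 0,"wz": 0,"tx": 0.12,"ty": 0,"tz": 0,"jaw": 1},
    {"wx": 0,"wy": 0,"wz": 0,"tx": 0.12,"ty": 0,"tz": 0,"jaw": 1},
  ],
)

```text
clock: 9.75
ee_pos: [0.5822, 0.1444, 0.1838]
ee_rot: [[-0.001, 0.339, -0.941], [-0.0, -0.941, -0.339], [-1.0, -0.0, 0.001]]
wrist_force: [0.8, 0.4, -1.6]
grip_width: 0.312
```

>>> carry_out(
  motion=[
    {"wx": 0,"wy": 0,"wz": 0,"tx": 0.008,"ty": 0,"tz": 0,"jaw": 1},
    {"wx": 0,"wy": 0,"wz": 0,"tx": 0.016,"ty": 0,"tz": 0,"jaw": 1},
    {"wx": 0,"wy": 0,"wz": 0,"tx": 0.016,"ty": 0,"tz": 0,"jaw": 1},
  ],
)

```text
clock: 10.05
ee_pos: [0.5825, 0.1444, 0.1804]
ee_rot: [[-0.0, 0.339, -0.941], [-0.0, -0.941, -0.339], [-1.0, 0.0, 0.0]]
wrist_force: [-0.2, -0.4, -2.0]
grip_width: 0.315
```

>>> carry_out(
  motion=[
    {"wx": 0,"wy": 0,"wz": 0,"tx": 0.008,"ty": 0,"tz": 0,"jaw": 1},
    {"wx": 0,"wy": 0,"wz": 0,"tx": 0.016,"ty": 0,"tz": 0,"jaw": 1},
    {"wx": 0,"wy": 0,"wz": 0,"tx": 0.016,"ty": 0,"tz": 0,"jaw": 1},
  ],
)

```text
clock: 10.35
ee_pos: [0.5823, 0.1444, 0.1761]
ee_rot: [[-0.001, 0.339, -0.941], [-0.0, -0.941, -0.339], [-1.0, -0.0, 0.001]]
wrist_force: [-0.2, -0.1, -1.2]
grip_width: 0.312
```

>>> carry_out(
  motion=[
    {"wx": 0,"wy": 0,"wz": 0,"tx": 0.008,"ty": 0,"tz": 0,"jaw": 1},
    {"wx": 0,"wy": 0,"wz": 0,"tx": 0.016,"ty": 0,"tz": 0,"jaw": 1},
    {"wx": 0,"wy": 0,"wz": 0,"tx": 0.024,"ty": 0,"tz": 0,"jaw": 1},
    {"wx": 0,"wy": 0,"wz": 0,"tx": 0.024,"ty": 0,"tz": 0,"jaw": 1},
  ],
)

```text
clock: 10.75
ee_pos: [0.5823, 0.1444, 0.17]
ee_rot: [[-0.001, 0.339, -0.941], [-0.0, -0.941, -0.339], [-1.0, -0.0, 0.001]]
wrist_force: [0.2, -0.2, -1.1]
grip_width: 0.313
```

>>> carry_out(
  motion=[
    {"wx": 0,"wy": 0,"wz": 0,"tx": 0.008,"ty": 0,"tz": 0,"jaw": 1},
    {"wx": 0,"wy": 0,"wz": 0,"tx": 0.016,"ty": 0,"tz": 0,"jaw": 1},
    {"wx": 0,"wy": 0,"wz": 0,"tx": 0.016,"ty": 0,"tz": 0,"jaw": 1},
  ],
)

```text
clock: 11.05
ee_pos: [0.5823, 0.1444, 0.1661]
ee_rot: [[-0.001, 0.339, -0.941], [-0.0, -0.941, -0.339], [-1.0, -0.0, 0.001]]
wrist_force: [-0.4, 0.6, -0.4]
grip_width: 0.308
```

>>> carry_out(
  motion=[
    {"wx": 0,"wy": 0,"wz": 0,"tx": 0.004,"ty": 0,"tz": 0,"jaw": 1},
    {"wx": 0,"wy": 0,"wz": 0,"tx": 0.008,"ty": 0,"tz": 0,"jaw": 1},
    {"wx": 0,"wy": 0,"wz": 0,"tx": 0.012,"ty": 0,"tz": 0,"jaw": 1},
    {"wx": 0,"wy": 0,"wz": 0,"tx": 0.012,"ty": 0,"tz": 0,"jaw": 1},
  ],
)

```text
clock: 11.45
ee_pos: [0.5824, 0.1445, 0.1633]
ee_rot: [[-0.0, 0.339, -0.941], [-0.0, -0.941, -0.339], [-1.0, 0.0, 0.0]]
wrist_force: [0.5, 0.2, -1.0]
grip_width: 0.313
```

>>> carry_out(
  motion=[
    {"wx": 0,"wy": 0,"wz": 0,"tx": 0.004,"ty": 0,"tz": 0,"jaw": 1},
    {"wx": 0,"wy": 0,"wz": 0,"tx": 0.008,"ty": 0,"tz": 0,"jaw": 1},
    {"wx": 0,"wy": 0,"wz": 0,"tx": 0.012,"ty": 0,"tz": 0,"jaw": 1},
    {"wx": 0,"wy": 0,"wz": 0,"tx": 0.012,"ty": 0,"tz": 0,"jaw": 1},
  ],
)

```text
clock: 11.85
ee_pos: [0.5824, 0.1445, 0.1603]
ee_rot: [[-0.0, 0.339, -0.941], [-0.0, -0.941, -0.339], [-1.0, 0.0, 0.0]]
wrist_force: [-0.5, 0.2, -1.3]
grip_width: 0.315
```

>>> carry_out(
  motion=[
    {"wx": 0,"wy": 0,"wz": 0,"tx": 0.004,"ty": 0,"tz": 0,"jaw": 1},
    {"wx": 0,"wy": 0,"wz": 0,"tx": 0.008,"ty": 0,"tz": 0,"jaw": 1},
    {"wx": 0,"wy": 0,"wz": 0,"tx": 0.008,"ty": 0,"tz": 0,"jaw": 1},
  ],
)

```text
clock: 12.15
ee_pos: [0.5824, 0.1444, 0.1583]
ee_rot: [[-0.0, 0.339, -0.941], [-0.0, -0.941, -0.339], [-1.0, 0.0, 0.0]]
wrist_force: [-0.0, -0.9, -0.5]
grip_width: 0.313
```

>>> carry_out(
  motion=[
    {"wx": 0,"wy": 0,"wz": 0,"tx": 0.004,"ty": 0,"tz": 0,"jaw": 1},
    {"wx": 0,"wy": 0,"wz": 0,"tx": 0.008,"ty": 0,"tz": 0,"jaw": 1},
    {"wx": 0,"wy": 0,"wz": 0,"tx": 0.008,"ty": 0,"tz": 0,"jaw": 1},
  ],
)

```text
clock: 12.45
ee_pos: [0.5824, 0.1444, 0.1563]
ee_rot: [[-0.0, 0.339, -0.941], [-0.0, -0.941, -0.339], [-1.0, 0.0, 0.0]]
wrist_force: [0.4, 0.0, -1.3]
grip_width: 0.311
```

>>> carry_out(
  motion=[
    {"wx": 0,"wy": 0,"wz": 0,"tx": 0.004,"ty": 0,"tz": 0,"jaw": 1},
    {"wx": 0,"wy": 0,"wz": 0,"tx": 0.008,"ty": 0,"tz": 0,"jaw": 1},
    {"wx": 0,"wy": 0,"wz": 0,"tx": 0.008,"ty": 0,"tz": 0,"jaw": 1},
  ],
)

```text
clock: 12.75
ee_pos: [0.5827, 0.1443, 0.1549]
ee_rot: [[0.001, 0.339, -0.941], [-0.0, -0.941, -0.339], [-1.0, 0.001, -0.001]]
wrist_force: [0.2, -0.7, -0.1]
grip_width: 0.31
```

>>> carry_out(
  motion=[
    {"wx": 0,"wy": 0,"wz": 0,"tx": 0.004,"ty": 0,"tz": 0,"jaw": 1},
    {"wx": 0,"wy": 0,"wz": 0,"tx": 0.008,"ty": 0,"tz": 0,"jaw": 1},
    {"wx": 0,"wy": 0,"wz": 0,"tx": 0.008,"ty": 0,"tz": 0,"jaw": 1},
  ],
)

```text
clock: 13.05
ee_pos: [0.5829, 0.1445, 0.1535]
ee_rot: [[0.002, 0.339, -0.941], [0.0, -0.941, -0.339], [-1.0, 0.0, -0.002]]
wrist_force: [-0.7, 0.2, 4.7]
grip_width: 0.311
```

Contact with the dogs comes with the foot at about -47 mm, so the snap should be near -63 mm. The arm gives about 1 mm per 5 N.

>>> carry_out(
  motion=[
    {"wx": 0,"wy": 0,"wz": 0,"tx": 0.004,"ty": 0,"tz": 0,"jaw": 1},
    {"wx": 0,"wy": 0,"wz": 0,"tx": 0.004,"ty": 0,"tz": 0,"jaw": 1},
  ],
)

```text
clock: 13.25
ee_pos: [0.583, 0.1446, 0.1525]
ee_rot: [[0.002, 0.339, -0.941], [0.0, -0.941, -0.339], [-1.0, 0.0, -0.002]]
wrist_force: [0.4, -0.4, 4.6]
grip_width: 0.31
```

>>> carry_out(
  motion=[
    {"wx": 0,"wy": 0,"wz": 0,"tx": 0.004,"ty": 0,"tz": 0,"jaw": 1},
    {"wx": 0,"wy": 0,"wz": 0,"tx": 0.004,"ty": 0,"tz": 0,"jaw": 1},
  ],
)

```text
clock: 13.45
ee_pos: [0.583, 0.1445, 0.1516]
ee_rot: [[0.002, 0.339, -0.941], [0.0, -0.941, -0.339], [-1.0, 0.0, -0.002]]
wrist_force: [-0.4, -1.1, 5.3]
grip_width: 0.313
```

>>> carry_out(
  motion=[
    {"wx": 0,"wy": 0,"wz": 0,"tx": 0.004,"ty": 0,"tz": 0,"jaw": 1},
    {"wx": 0,"wy": 0,"wz": 0,"tx": 0.004,"ty": 0,"tz": 0,"jaw": 1},
  ],
)

```text
clock: 13.65
ee_pos: [0.5831, 0.1446, 0.1508]
ee_rot: [[0.002, 0.339, -0.941], [0.0, -0.941, -0.339], [-1.0, 0.0, -0.002]]
wrist_force: [1.1, -0.6, 5.8]
grip_width: 0.312
```

>>> carry_out(
  motion=[
    {"wx": 0,"wy": 0,"wz": 0,"tx": 0.004,"ty": 0,"tz": 0,"jaw": 1},
    {"wx": 0,"wy": 0,"wz": 0,"tx": 0.008,"ty": 0,"tz": 0,"jaw": 1},
    {"wx": 0,"wy": 0,"wz": 0,"tx": 0.008,"ty": 0,"tz": 0,"jaw": 1},
  ],
)

```text
clock: 13.95
ee_pos: [0.583, 0.1445, 0.1478]
ee_rot: [[0.002, 0.339, -0.941], [0.0, -0.941, -0.339], [-1.0, 0.0, -0.001]]
wrist_force: [1.7, -0.7, 1.8]
grip_width: 0.31
```

>>> carry_out(
  motion=[
    {"wx": 0,"wy": 0,"wz": 0,"tx": 0.004,"ty": 0,"tz": 0,"jaw": 1},
    {"wx": 0,"wy": 0,"wz": 0,"tx": 0.008,"ty": 0,"tz": 0,"jaw": 1},
    {"wx": 0,"wy": 0,"wz": 0,"tx": 0.008,"ty": 0,"tz": 0,"jaw": 1},
  ],
)

```text
clock: 14.25
ee_pos: [0.5827, 0.1445, 0.1454]
ee_rot: [[0.001, 0.339, -0.941], [-0.0, -0.941, -0.339], [-1.0, 0.0, -0.0]]
wrist_force: [1.7, 0.3, 3.0]
grip_width: 0.309
```

>>> carry_out(
  motion=[
    {"wx": 0,"wy": 0,"wz": 0,"tx": 0.004,"ty": 0,"tz": 0,"jaw": 1},
    {"wx": 0,"wy": 0,"wz": 0,"tx": 0.008,"ty": 0,"tz": 0,"jaw": 1},
    {"wx": 0,"wy": 0,"wz": 0,"tx": 0.008,"ty": 0,"tz": 0,"jaw": 1},
  ],
)

```text
clock: 14.55
ee_pos: [0.5825, 0.1444, 0.1432]
ee_rot: [[-0.0, 0.339, -0.941], [-0.0, -0.941, -0.339], [-1.0, 0.0, 0.0]]
wrist_force: [1.4, -0.6, 2.3]
grip_width: 0.31
```

>>> carry_out(
  motion=[
    {"wx": 0,"wy": 0,"wz": 0,"tx": 0.004,"ty": 0,"tz": 0,"jaw": 1},
    {"wx": 0,"wy": 0,"wz": 0,"tx": 0.008,"ty": 0,"tz": 0,"jaw": 1},
    {"wx": 0,"wy": 0,"wz": 0,"tx": 0.008,"ty": 0,"tz": 0,"jaw": 1},
  ],
)

```text
clock: 14.85
ee_pos: [0.5821, 0.1444, 0.1406]
ee_rot: [[-0.001, 0.339, -0.941], [-0.0, -0.941, -0.339], [-1.0, -0.0, 0.001]]
wrist_force: [1.1, 0.4, 0.5]
grip_width: 0.314
```

>>> carry_out(
  motion=[
    {"wx": 0,"wy": 0,"wz": 0,"tx": 0.004,"ty": 0,"tz": 0,"jaw": 1},
    {"wx": 0,"wy": 0,"wz": 0,"tx": 0.004,"ty": 0,"tz": 0,"jaw": 1},
  ],
)

```text
clock: 15.05
ee_pos: [0.5823, 0.1445, 0.1402]
ee_rot: [[-0.001, 0.339, -0.941], [-0.0, -0.941, -0.339], [-1.0, -0.0, 0.001]]
wrist_force: [1.0, -0.2, 1.8]
grip_width: 0.315
```

>>> carry_out(
  motion=[
    {"wx": 0,"wy": 0,"wz": 0,"tx": 0.004,"ty": 0,"tz": 0,"jaw": 1},
    {"wx": 0,"wy": 0,"wz": 0,"tx": 0.004,"ty": 0,"tz": 0,"jaw": 1},
  ],
)

```text
clock: 15.25
ee_pos: [0.5824, 0.1445, 0.1397]
ee_rot: [[-0.0, 0.339, -0.941], [-0.0, -0.941, -0.339], [-1.0, 0.0, 0.0]]
wrist_force: [0.2, -0.4, 3.3]
grip_width: 0.311
```

>>> carry_out(
  motion=[
    {"wx": 0,"wy": 0,"wz": 0,"tx": 0.004,"ty": 0,"tz": 0,"jaw": 1},
    {"wx": 0,"wy": 0,"wz": 0,"tx": 0.004,"ty": 0,"tz": 0,"jaw": 1},
  ],
)

```text
clock: 15.45
ee_pos: [0.5825, 0.1445, 0.1391]
ee_rot: [[0.0, 0.339, -0.941], [0.0, -0.941, -0.339], [-1.0, 0.0, -0.0]]
wrist_force: [0.1, 0.0, 5.3]
grip_width: 0.313
```

>>> carry_out(
  motion=[
    {"wx": 0,"wy": 0,"wz": 0,"tx": 0.004,"ty": 0,"tz": 0,"jaw": 1},
    {"wx": 0,"wy": 0,"wz": 0,"tx": 0.004,"ty": 0,"tz": 0,"jaw": 1},
  ],
)

```text
clock: 15.65
ee_pos: [0.5826, 0.1445, 0.1386]
ee_rot: [[0.001, 0.339, -0.941], [0.0, -0.941, -0.339], [-1.0, 0.0, -0.001]]
wrist_force: [-0.3, -0.4, 5.4]
grip_width: 0.313
```

>>> carry_out(
  motion=[
    {"wx": 0,"wy": 0,"wz": 0,"tx": 0.004,"ty": 0,"tz": 0,"jaw": 1},
    {"wx": 0,"wy": 0,"wz": 0,"tx": 0.004,"ty": 0,"tz": 0,"jaw": 1},
  ],
)

```text
clock: 15.85
ee_pos: [0.5827, 0.1446, 0.1381]
ee_rot: [[0.001, 0.339, -0.941], [0.0, -0.941, -0.339], [-1.0, 0.0, -0.001]]
wrist_force: [-1.1, 0.0, 6.7]
grip_width: 0.313
```

>>> carry_out(
  motion=[
    {"wx": 0,"wy": 0,"wz": 0,"tx": 0.004,"ty": 0,"tz": 0,"jaw": 1},
    {"wx": 0,"wy": 0,"wz": 0,"tx": 0.008,"ty": 0,"tz": 0,"jaw": 1},
    {"wx": 0,"wy": 0,"wz": 0,"tx": 0.008,"ty": 0,"tz": 0,"jaw": 1},
  ],
)

```text
clock: 16.15
ee_pos: [0.5829, 0.1447, 0.137]
ee_rot: [[0.002, 0.339, -0.941], [0.0, -0.941, -0.339], [-1.0, 0.0, -0.002]]
wrist_force: [-1.8, 0.1, 9.9]
grip_width: 0.31
```

>>> carry_out(
  motion=[
    {"wx": 0,"wy": 0,"wz": 0,"tx": 0.004,"ty": 0,"tz": 0,"jaw": 1},
    {"wx": 0,"wy": 0,"wz": 0,"tx": 0.004,"ty": 0,"tz": 0,"jaw": 1},
    {"wx": 0,"wy": 0,"wz": 0,"tx": 0.004,"ty": 0,"tz": 0,"jaw": 1},
  ],
)

```text
clock: 16.45
ee_pos: [0.583, 0.1447, 0.1365]
ee_rot: [[0.003, 0.339, -0.941], [0.0, -0.941, -0.339], [-1.0, 0.0, -0.003]]
wrist_force: [-2.1, -0.5, 11.4]
grip_width: 0.313
```

```bash
python3 look.py 6;python3 ov.py 6
```

```text
16.45 [8.52715498e+00 1.33397994e+01 7.98255502e+01 4.01754289e-03
 8.66718774e+01 7.87052464e+01] [0.58298928 0.14466648 0.13654261] [-2.12872821 -0.51400083 11.38833344] 0.3125146645908264
wrist post_grip 0.61 [0.5822 0.1453 0.157 ]
wrist socket_mouth 0.95 [0.5871 0.1475 0.0955]
scene post_grip 0.53 [0.5789 0.1406 0.151 ]
scene socket_mouth 0.8 [0.5829 0.1434 0.0939]
scene turntable 0.89 [ 0.5779  0.1424 -0.0016]
side post_grip 0.66 [0.5802 0.1426 0.1511]
side post_foot 0.39 [ 0.5756  0.144  -0.0052]
side socket_mouth 0.7 [0.5794 0.1427 0.0931]
side turntable 0.68 [ 0.5791  0.1436 -0.0007]
17.15 [0.58298581 0.14466976 0.13653001] [-1.66053217 -1.20473113 11.966399  ]
```

View pics/t6.png

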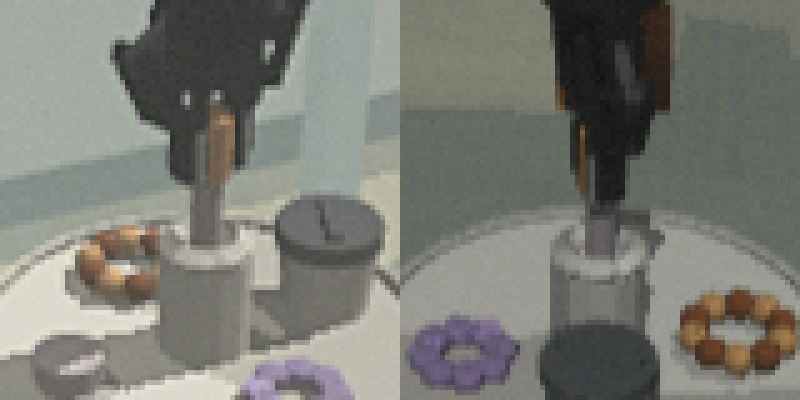

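View pics/ov6.png

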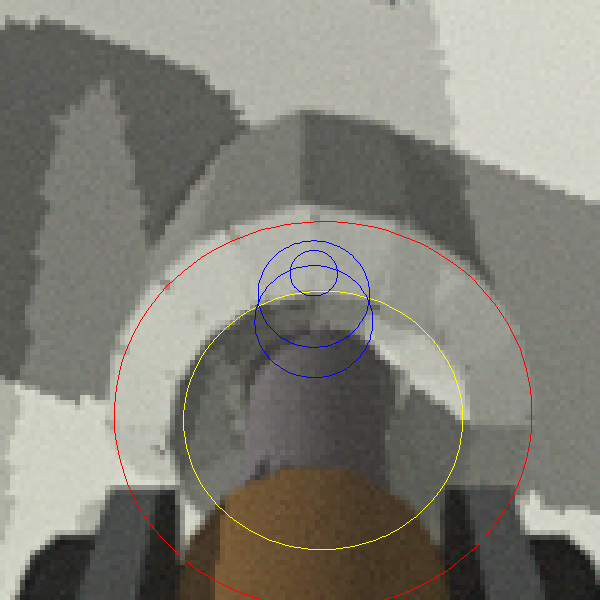

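The post sits upright in the mouth in both views. The foot is at about -65.5 mm, with a 12 N push against the sprung seat. Now I'll draw it up gently to test the lock.

>>> carry_out(
  motion=[
    {"wx": 0,"wy": 0,"wz": 0,"tx": -0.006,"ty": 0,"tz": 0,"jaw": 1},
    {"wx": 0,"wy": 0,"wz": 0,"tx": -0.012,"ty": 0,"tz": 0,"jaw": 1},
    {"wx": 0,"wy": 0,"wz": 0,"tx": -0.02,"ty": 0,"tz": 0,"jaw": 1},
    {"wx": 0,"wy": 0,"wz": 0,"tx": -0.02,"ty": 0,"tz": 0,"jaw": 1},
  ],
)

```text
clock: 17.6
ee_pos: [0.5826, 0.1445, 0.1393]
ee_rot: [[0.001, 0.339, -0.941], [0.0, -0.941, -0.339], [-1.0, 0.0, -0.001]]
wrist_force: [-0.9, -0.7, 5.1]
grip_width: 0.313
```

>>> carry_out(
  motion=[
    {"wx": 0,"wy": 0,"wz": 0,"tx": -0.004,"ty": 0,"tz": 0,"jaw": 1},
    {"wx": 0,"wy": 0,"wz": 0,"tx": -0.004,"ty": 0,"tz": 0,"jaw": 1},
  ],
)

```text
clock: 17.8
ee_pos: [0.5825, 0.1445, 0.1396]
ee_rot: [[0.0, 0.339, -0.941], [-0.0, -0.941, -0.339], [-1.0, 0.0, -0.0]]
wrist_force: [-0.5, -1.1, 5.9]
grip_width: 0.311
```

>>> carry_out(
  motion=[
    {"wx": 0,"wy": 0,"wz": 0,"tx": -0.004,"ty": 0,"tz": 0,"jaw": 1},
    {"wx": 0,"wy": 0,"wz": 0,"tx": -0.004,"ty": 0,"tz": 0,"jaw": 1},
  ],
)

```text
clock: 18.0
ee_pos: [0.5824, 0.1445, 0.1401]
ee_rot: [[-0.001, 0.339, -0.941], [-0.0, -0.941, -0.339], [-1.0, -0.0, 0.001]]
wrist_force: [0.5, -0.1, 2.6]
grip_width: 0.31
```

>>> carry_out(
  motion=[
    {"wx": 0,"wy": 0,"wz": 0,"tx": -0.004,"ty": 0,"tz": 0,"jaw": 1},
    {"wx": 0,"wy": 0,"wz": 0,"tx": -0.004,"ty": 0,"tz": 0,"jaw": 1},
  ],
)

```text
clock: 18.2
ee_pos: [0.5823, 0.1444, 0.1406]
ee_rot: [[-0.001, 0.339, -0.941], [-0.0, -0.941, -0.339], [-1.0, -0.0, 0.001]]
wrist_force: [0.5, -0.5, -0.4]
grip_width: 0.311
```

>>> carry_out(
  motion=[
    {"wx": 0,"wy": 0,"wz": 0,"tx": -0.004,"ty": 0,"tz": 0,"jaw": 1},
    {"wx": 0,"wy": 0,"wz": 0,"tx": -0.004,"ty": 0,"tz": 0,"jaw": 1},
  ],
)

```text
clock: 18.4
ee_pos: [0.582, 0.1443, 0.1407]
ee_rot: [[-0.002, 0.339, -0.941], [-0.001, -0.941, -0.339], [-1.0, -0.0, 0.002]]
wrist_force: [2.0, 0.0, -6.1]
grip_width: 0.313
```

>>> carry_out(
  motion=[
    {"wx": 0,"wy": 0,"wz": 0,"tx": -0.004,"ty": 0,"tz": 0,"jaw": 1},
    {"wx": 0,"wy": 0,"wz": 0,"tx": -0.004,"ty": 0,"tz": 0,"jaw": 1},
  ],
)

```text
clock: 18.6
ee_pos: [0.5818, 0.1443, 0.1412]
ee_rot: [[-0.003, 0.339, -0.941], [-0.001, -0.941, -0.339], [-1.0, -0.0, 0.003]]
wrist_force: [3.3, 0.3, -11.4]
grip_width: 0.311
```

>>> carry_out(
  motion=[
    {"wx": 0,"wy": 0,"wz": 0,"tx": -0.004,"ty": 0,"tz": 0,"jaw": 1},
    {"wx": 0,"wy": 0,"wz": 0,"tx": -0.004,"ty": 0,"tz": 0,"jaw": 1},
  ],
)

```text
clock: 18.8
ee_pos: [0.582, 0.1444, 0.1436]
ee_rot: [[-0.002, 0.339, -0.941], [-0.0, -0.941, -0.339], [-1.0, -0.0, 0.002]]
wrist_force: [2.7, -0.4, -10.7]
grip_width: 0.316
```

>>> carry_out(
  motion=[
    {"wx": 0,"wy": 0,"wz": 0,"tx": -0.004,"ty": 0,"tz": 0,"jaw": 1},
    {"wx": 0,"wy": 0,"wz": 0,"tx": -0.004,"ty": 0,"tz": 0,"jaw": 1},
  ],
)

```text
clock: 19.0
ee_pos: [0.5821, 0.1444, 0.1456]
ee_rot: [[-0.001, 0.339, -0.941], [-0.0, -0.941, -0.339], [-1.0, -0.0, 0.001]]
wrist_force: [1.9, 0.0, -9.8]
grip_width: 0.312
```

The lock holds. Pull rose to 11 N, then the collet began sliding. I'll go on to the stop.

>>> carry_out(
  motion=[
    {"wx": 0,"wy": 0,"wz": 0,"tx": -0.002,"ty": 0,"tz": 0,"jaw": 1},
    {"wx": 0,"wy": 0,"wz": 0,"tx": -0.002,"ty": 0,"tz": 0,"jaw": 1},
  ],
)

```text
clock: 19.2
ee_pos: [0.5821, 0.1444, 0.1459]
ee_rot: [[-0.001, 0.339, -0.941], [-0.0, -0.941, -0.339], [-1.0, -0.0, 0.001]]
wrist_force: [0.8, -1.3, -11.4]
grip_width: 0.317
```

>>> carry_out(
  motion=[
    {"wx": 0,"wy": 0,"wz": 0,"tx": -0.002,"ty": 0,"tz": 0,"jaw": 1},
    {"wx": 0,"wy": 0,"wz": 0,"tx": -0.002,"ty": 0,"tz": 0,"jaw": 1},
  ],
)

```text
clock: 19.4
ee_pos: [0.5821, 0.1444, 0.1459]
ee_rot: [[-0.001, 0.339, -0.941], [-0.0, -0.941, -0.339], [-1.0, -0.0, 0.001]]
wrist_force: [1.5, -0.8, -12.9]
grip_width: 0.313
```

>>> carry_out(
  motion=[
    {"wx": 0,"wy": 0,"wz": 0,"tx": -0.002,"ty": 0,"tz": 0,"jaw": 1},
    {"wx": 0,"wy": 0,"wz": 0,"tx": -0.002,"ty": 0,"tz": 0,"jaw": 1},
    {"wx": 0,"wy": 0,"wz": 0,"tx": -0.002,"ty": 0,"tz": 0,"jaw": 1},
  ],
)

```text
clock: 19.7
ee_pos: [0.582, 0.1444, 0.146]
ee_rot: [[-0.002, 0.339, -0.941], [-0.0, -0.941, -0.339], [-1.0, -0.0, 0.002]]
wrist_force: [1.6, 0.2, -17.5]
grip_width: 0.31
```

The stop is firm: z held at 0.146 while the pull rose to 17.5 N. I'll ease off the pull before opening.

>>> carry_out(
  motion=[
    {"wx": 0,"wy": 0,"wz": 0,"tx": 0.003,"ty": 0,"tz": 0,"jaw": 1},
    {"wx": 0,"wy": 0,"wz": 0,"tx": 0.006,"ty": 0,"tz": 0,"jaw": 1},
    {"wx": 0,"wy": 0,"wz": 0,"tx": 0.008,"ty": 0,"tz": 0,"jaw": 1},
    {"wx": 0,"wy": 0,"wz": 0,"tx": 0.008,"ty": 0,"tz": 0,"jaw": 1},
  ],
)

```text
clock: 20.1
ee_pos: [0.5825, 0.1445, 0.1459]
ee_rot: [[0.0, 0.339, -0.941], [0.0, -0.941, -0.339], [-1.0, 0.0, -0.0]]
wrist_force: [-0.5, -1.6, -9.8]
grip_width: 0.318
```

>>> carry_out(
  motion=[
    {"wx": 0,"wy": 0,"wz": 0,"tx": 0.003,"ty": 0,"tz": 0,"jaw": 1},
    {"wx": 0,"wy": 0,"wz": 0,"tx": 0.004,"ty": 0,"tz": 0,"jaw": 1},
    {"wx": 0,"wy": 0,"wz": 0,"tx": 0.004,"ty": 0,"tz": 0,"jaw": 1},
  ],
)

```text
clock: 20.4
ee_pos: [0.5829, 0.1446, 0.1457]
ee_rot: [[0.002, 0.339, -0.941], [0.0, -0.941, -0.339], [-1.0, 0.0, -0.002]]
wrist_force: [-2.1, -0.9, -4.2]
grip_width: 0.316
```

>>> carry_out(
  motion=[
    {"wx": 0,"wy": 0,"wz": 0,"tx": 0.001,"ty": 0,"tz": 0,"jaw": 1},
    {"wx": 0,"wy": 0,"wz": 0,"tx": 0.001,"ty": 0,"tz": 0,"jaw": 1},
  ],
  force=20,
)

```text
clock: 20.6
ee_pos: [0.583, 0.1447, 0.1457]
ee_rot: [[0.002, 0.339, -0.941], [0.0, -0.941, -0.339], [-1.0, 0.0, -0.002]]
wrist_force: [-2.3, -0.8, 0.1]
grip_width: 0.31
```

>>> carry_out(
  motion=[
    {"wx": 0,"wy": 0,"wz": 0,"tx": 0,"ty": 0,"tz": 0,"jaw": 0.6},
    {"wx": 0,"wy": 0,"wz": 0,"tx": 0,"ty": 0,"tz": 0,"jaw": 0.4},
    {"wx": 0,"wy": 0,"wz": 0,"tx": 0,"ty": 0,"tz": 0,"jaw": 0.2},
    {"wx": 0,"wy": 0,"wz": 0,"tx": 0,"ty": 0,"tz": 0,"jaw": 0},
    {"wx": 0,"wy": 0,"wz": 0,"tx": 0,"ty": 0,"tz": 0,"jaw": 0},
    {"wx": 0,"wy": 0,"wz": 0,"tx": 0,"ty": 0,"tz": 0,"jaw": 0},
    {"wx": 0,"wy": 0,"wz": 0,"tx": 0,"ty": 0,"tz": 0,"jaw": 0},
  ],
)

```text
clock: 21.3
ee_pos: [0.5825, 0.1445, 0.1437]
ee_rot: [[0.0, 0.339, -0.941], [-0.0, -0.941, -0.339], [-1.0, 0.0, 0.0]]
wrist_force: [0.2, -0.3, 0.3]
grip_width: 0.999
```

```bash
python3 look.py 7
```

```text
21.3 [ 8.51983804e+00  1.31681939e+01  7.91992012e+01 -5.28899301e-03
  8.76320737e+01  7.87076081e+01] [0.58252904 0.14446704 0.14373445] [ 0.23881408 -0.25392464  0.2876434 ] 0.9992567813190535
wrist post_grip 0.91 [0.585  0.1421 0.1641]
wrist post_foot 0.45 [0.4925 0.5064 0.0007]
wrist socket_mouth 0.68 [0.584  0.1435 0.0992]
scene post_grip 0.75 [0.5753 0.1389 0.1613]
scene socket_mouth 0.69 [0.5827 0.1459 0.0939]
scene turntable 0.98 [0.5768 0.1428 0.0013]
side post_grip 0.42 [0.5801 0.147  0.159 ]
side post_foot 0.28 [ 0.4871  0.5123 -0.003 ]
side socket_mouth 0.82 [0.5806 0.1458 0.0937]
side turntable 0.56 [ 0.5793  0.1475 -0.0033]
```

View pics/w7.png

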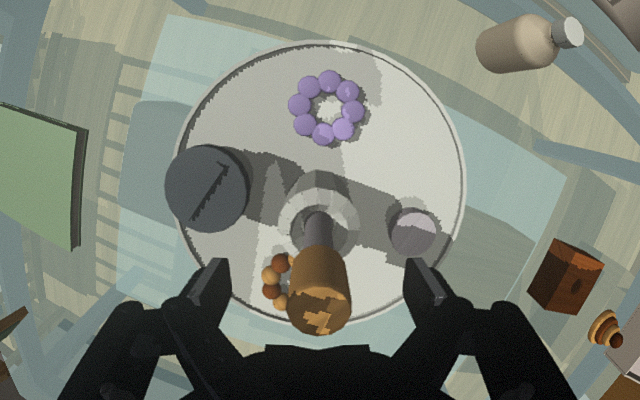

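The jaws are open and clear of the grip, and the post stands at about (318,290). I'll lift straight off.

>>> carry_out(
  motion=[
    {"wx": 0,"wy": 0,"wz": 0,"tx": -0.04,"ty": 0,"tz": 0,"jaw": 0},
    {"wx": 0,"wy": 0,"wz": 0,"tx": -0.12,"ty": 0,"tz": 0,"jaw": 0},
    {"wx": 0,"wy": 0,"wz": 0,"tx": -0.24,"ty": 0,"tz": 0,"jaw": 0},
    {"wx": 0,"wy": 0,"wz": 0,"tx": -0.34,"ty": 0,"tz": 0,"jaw": 0},
    {"wx": 0,"wy": 0,"wz": 0,"tx": -0.4,"ty": 0,"tz": 0.04,"jaw": 0},
    {"wx": 0,"wy": 0,"wz": 0,"tx": -0.4,"ty": 0,"tz": 0.14,"jaw": 0},
    {"wx": 0,"wy": 0,"wz": 0,"tx": -0.4,"ty": 0,"tz": 0.2,"jaw": 0},
    {"wx": 0,"wy": 0,"wz": 0,"tx": -0.4,"ty": 0,"tz": 0.2,"jaw": 0},
  ],
)

```text
clock: 22.8
ee_pos: [0.5338, 0.127, 0.2447]
ee_rot: [[0.0, 0.339, -0.941], [-0.0, -0.941, -0.339], [-1.0, 0.0, -0.0]]
wrist_force: [0.7, -0.2, 0.3]
grip_width: 1.004
```

```bash
python3 look.py 8
python3 - <<'E'
from h import *
s=env.sense();f=eyes.grab_frame('wrist')
K=f['mtx'];T=np.array(f['tool_from_camera']);R=np.array(s['ee_rot'])
v,u=np.mgrid[:400,:640];d=np.stack([u-K[0,2],v-K[1,2]],-1);r=np.linalg.norm(d,axis=-1)+1e-9;th=r/K[0,0]
ray=np.stack([d[...,0]/r*np.tan(th),d[...,1]/r*np.tan(th),np.ones_like(r)],-1)*f['z_map'][...,None]
P=(ray@T[:3,:3].T+T[:3,3])@R.T+s['ee_pos']
o=eyes.outline_of('wrist','post_grip')
m=o[0]['region']&(f['z_map']>0);q=P[m];top=q[(q[:,2]>np.percentile(q[:,2],95)-.006)]
print('top',len(top),np.median(top,0),o[0]['score'])
sel=(np.hypot(P[...,0]-.583,P[...,1]-.144)<.027)&(np.hypot(P[...,0]-.583,P[...,1]-.144)>.019)&(abs(P[...,2]-.095)<.01)
print('rim',np.median(P[sel],0),sel.sum())
E
```

```text
22.8 [ 7.47270531e+00  4.69260120e+00  7.73572309e+01 -1.51577519e-02
  9.79301012e+01  7.76770538e+01] [0.5337854  0.12701449 0.24469105] [ 0.69951419 -0.23907508  0.3159678 ] 1.0044258152319818
wrist post_grip 0.71 [0.5841 0.1434 0.1645]
wrist socket_mouth 0.94 [0.584  0.1467 0.0948]
scene post_grip 0.63 [0.575  0.1402 0.163 ]
scene socket_mouth 0.72 [0.5832 0.1471 0.0942]
scene turntable 0.72 [ 0.5801  0.1399 -0.0007]
side post_grip 0.69 [0.5789 0.1413 0.1596]
side post_foot 0.34 [0.5806 0.1427 0.0962]
side socket_mouth 0.92 [0.579  0.1423 0.0931]
side turntable 0.76 [ 0.5777  0.1452 -0.0044]
top 1310 [0.58168702 0.14374707 0.18481312] 0.89
rim [0.59464337 0.15183092 0.09506045] 846
```

View pics/t8.png

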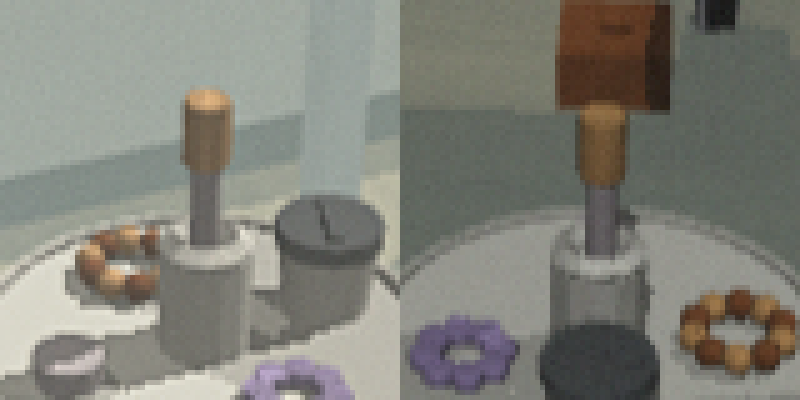

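View pics/w8.png

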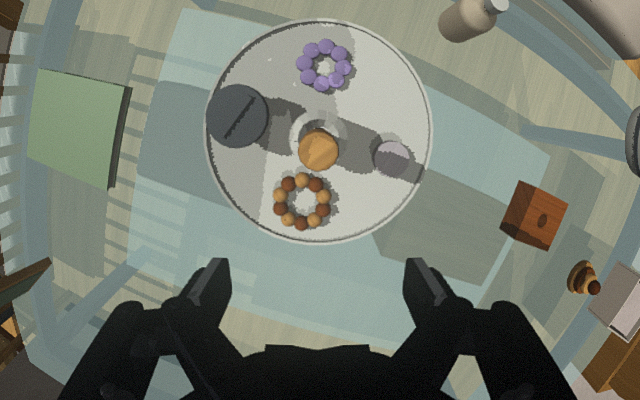

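The post stands upright and free in the hub. Its top is at z = 0.185 (0.1852 expected with the collet at its stop), which puts the foot about 57 mm below the mouth. The other things look undisturbed, so I'm handing in.

```bash
python3 -c "
from h import *
print(workorder.hand_in())"
```

```text
the job is handed in; nothing more can be done
None
```

The post is locked in the hub with the collet drawn up to its stop, and I've handed the job in. The hand-in gave no verdict, and I couldn't read the dogs or collet directly, so their state comes from the forces and heights below.

- **Pick-up and push-in:** I gripped the post by its wooden grip, lifted it out of the stand and lowered it into the hub. The dogs were met with the foot about 47 mm below the mouth. They snapped in at about 61 mm, and I pressed on to about 65.5 mm against the sprung seat, with at most about 12 N at the wrist.
- **Lock test:** Drawing up, the post held at 11 N and the collet slid about 5 mm. The post then stopped rising (z = 0.146) while the pull grew to 17.5 N. I eased the pull off before letting go.
- **Last checks:** The post stands upright and free, its top at z = 0.185 against 0.1852 expected, so the foot is about 57 mm below the mouth. Its axis is about 1 mm from my estimate of the hub's centre. In the pictures the other things look undisturbed; I didn't measure their positions. The clock was at about 23 s.
- **What disagreed:**
  - My first two move calls were refused because rows lacked keys; nothing moved.
  - The networks' positions scattered by a few mm, and the scene camera put the grip 7 to 8 mm off in x, so I used my own fits from the wrist camera.
  - The tool sank 2 mm when the jaws opened. The post's top sits up to 1 mm below its height at the stop, depending on the grip offset used, so I put the collet at 4 mm or more (at least 3.5 mm is needed).

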